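# Shut the disc-ended gas valve under the sliding cover

### The arm

A 6-joint arm with a two-finger parallel gripper is mounted at the origin on the work surface. World frame = base frame: x ahead of the robot, y to its left, z up, the work surface at z = 0. Lengths are in mm, angles in rad, forces in N, time in s.
With the tool pointing down it reaches from about 325 to 875 mm from the base axis. Payload 4.4 kg.
Tool frame: the origin (TCP) lies on the centre line of the jaws, within the pads' length; the fingertips stand ahead of it and the grasp point (between the pads) lies 6 mm ahead of it (ctrl.tcp_to_tips is the z of the fingertips in the tool frame, in mm); z points along the fingers, y is the direction in which the jaws open and shut (so a half turn about z gives the same grasp; the last joint's range is limited). The gripper opens to 85 mm and grips with 20 to 120 N. Pads are 22 mm wide; open, the fingers measure 114 mm over their backs; the gripper's body (76 mm by 85 mm) begins 54 mm behind the grasp point. The pads swing forward as they close: fully open they stand 13 mm farther back than shut.
Start: joints at [1.113, 0.207, 1.542, -0, 1.393, -0.15], TCP at [173.665, 548.149, 231.082] pointing down, gripper open.
Joint ranges: [-2.73, 2.73], [-0.86, 2.22], [0.23, 2.46], [-1.11, 4.25], [0.08, 2.63], [-2.82, 2.82]. Speed limits (rad/s): [2.79, 2.79, 3.14, 3.14, 3.14, 3.14].

### API

Orientations are given as a 3x3 rotation matrix whose columns are the frame's x, y, z axes.
In Python, from plant import ctrl, sensors, optics gives the robot as it stands. Calls block until the motion is done:
- ctrl.move_ptp(position, orientation): joint-space move of the TCP to a pose.
- ctrl.move_l(position, rot=None, vel=150, threshold=None): straight line of the TCP; rot=None keeps the orientation; vel is the mean speed in mm/s. With threshold (N) it stops when the force on the tool has changed by that much, and returns True; else False.
- ctrl.set_joints(angles): joint-space move.
- ctrl.gripper_to(opening, force=None): finger opening in mm; force is the grip in N (None keeps the last); returns when the fingers have stopped.
- ctrl.hold(seconds).
- ctrl.solve_ik(position, orientation): joint angles nearest the present ones, or None.
- sensors.read_state(): the state.
- optics.grab_frame(name): name is "side" or "top" or "wrist"; returns (picture, depth): 384x512x3 uint8, red, green, blue; 384x512 float32, mm along the optical axis (not along the pixel's ray), 0 where there is no reading.
- optics.camera_params(name): a dict with "mtx" (3x3 intrinsics, pixels), "R" (3x3) and "t" (3): a world point X has camera coordinates R X + t; the wrist camera has in their place "T_tool_cam" (4x4, takes a point from camera to tool coordinates, whose origin is the TCP and whose axes are the flange's). Camera axes: x right, y down, z forward; pixel columns grow to the right and rows downward; lengths in mm; the calibration is good to about 2 mm. A picture is of the moment at which its call begins: read the wrist's pose just before it. camera_params takes no time and is no camera call.
A pose or a line that the arm cannot do raises ctrl.MotionError and nothing moves.
- ctrl.finish_job(): hands the job in, once; it reports no verdict.
The state is a dict: "t": time; "q": joint angles; "qvel": joint speeds; "tau": joint torques, N m; "eef_pos": TCP position; "eef_rot": TCP orientation; "force": force on the tool from outside, world axes, zero at the start; "wrist_torque": the same for the moment, N m; "grip_width": finger opening in mm.
Only numpy, scipy, OpenCV 4.12 (cv2) and the standard library are available. Lean on these libraries where they do the work, as an engineer would, in place of code of your own. Each camera call takes 0.05 s, during which the arm holds its last target. There are 200 camera calls.

### The job

Push the loose cover plate of the gas valve box to the left along its guides until it meets the far end, without lifting it off, so that the two valves underneath are revealed. Then push the handle with the round disc end round to the left until it is fully shut, crosswise to its pipe. Only push with the fingers and lift nothing; leave the straight handle as it is, leave the cover open, and do not disturb the bottle, jar and spanner standing around the box.

Things in the scene. Friction and masses are not known exactly. Their poses are not given: they have to be found in the camera images.
- valve_box: Fixed white metal box, 190 (x) x 530 (y) x 70 mm high, open on top, turned up to 0.3 rad. Origin: centre of underside, on the bench. x away from robot, y left along the box. Right half (y -247 to -12 mm, x -73 to +73): a well, floor 8 mm over the bench; left half: a deck 60 mm high. Guides (inner faces x +-86.5 mm) and end walls (inner faces y +-257 mm) rise to 70 mm, keeping in the cover.
- cover: Loose flat steel-grey metal plate, 170 (x) x 257 (y) x 5 mm, 0.3 to 0.6 kg, on ledges 60 mm over the bench; slides along the box's y with a few N. Origin: centre of underside; axes as the box. On its middle a black push bar: 90 mm long in x, 14 mm thick in y, from 5 to 27 mm above the origin. Starts over the well with its origin at y -127 to -117 mm of the box; against the left end it is at y +128 mm.
- marked_pivot (a point): Point on the vertical turning axis of the disc-ended handle, at the height of the handle's top, 52 mm above the bench. The valve is in either of two places in the well: x +35 mm, y -182 or -87 mm of the box (the other valve has the other place).
- marked_tip (a point): Centre of the top of the round disc ending the handle to be shut, 48 mm from the turning axis. Handle: dark steel bar 12 mm wide, 36 to 52 mm above the bench, ending in a disc 30 mm across of the same height; outermost point 63 mm from the axis.
- marked_handle (a joint): Angle of the disc-ended handle, rad. 0: open, pointing along the box's -x (towards the robot). Grows clockwise seen from above, the handle swinging to the box's +y (left); 1.571: shut, against its stop, pointing along +y across its pipe. Starts at 0.05 to 0.35, has about 0.12 N m of friction and stays where it is left.
- plain_tip (a point): Point on top of the other handle, 48 mm from its turning axis: a straight bar 12 mm wide and 63 mm long from its axis, without a disc, 36 to 52 mm above the bench. It starts at 0.05 to 0.35 rad like the other and must stay there.
- amber_bottle: Capped amber glass bottle, 72 mm across, 160 mm tall, loose, standing behind the left half of the box. Origin: centre of its underside. Leave alone.
- sample_jar: Small capped clear jar, 56 mm across, 70 mm tall, loose, standing off the left end of the box. Origin: centre of its underside. Leave alone.
- spanner: Steel spanner lying loose on the bench in front of the box's left half. Origin: middle of its underside. Leave alone.

How it is judged:
By the outcome, as a careful person would: the job done as asked, in the order asked, and still so for the second after the job is handed in, with the robot touching nothing.
It also fails if it takes over 51 s, if anything falls off the work surface, if the arm or the gripper's body presses on something with over 40 N, if the wrist force passes 120 N, or if a joint passes its speed limit or range.

## Working session

There is one attempt and no reset: what is moved stays moved. The work goes in short steps, each a Python script; the robot and the scene stay as the last script left them, time stands still between calls to the robot, and variables do not carry over. Pictures are saved under pics/ and viewed, about 8 in all and at most 12, crops included, and the job is handed in when it is done.

```bash
mkdir -p pics; ls
python3 - <<'E'
from plant import ctrl, sensors, optics
import cv2, numpy as np
for n in ("top","side"):
    p,d=optics.grab_frame(n); cv2.imwrite(f"pics/{n}0.png",p[:,:,::-1]); np.savez(f"{n}0.npz",p=p,d=d)
    c=optics.camera_params(n); print(n,c["mtx"].round(1).tolist(),c["R"].round(3).tolist(),c["t"].round(0), (d>0).mean())
print(ctrl.tcp_to_tips, sensors.read_state()["t"], optics.camera_params("wrist")["T_tool_cam"].round(2).tolist())
E
python3 -c "
import cv2,numpy as np
a=cv2.imread('pics/top0.png');b=cv2.imread('pics/side0.png')
cv2.imwrite('pics/both0.png',cv2.resize(np.vstack([a,b]),(400,600)))"
```

```text
pics
top [[434.3, 0.0, 260.2], [0.0, 434.3, 190.2], [0.0, 0.0, 1.0]] [[0.001, -1.0, 0.006], [-0.987, -0.002, -0.161], [0.161, -0.006, -0.987]] [ 158.  564. 1065.] 0.996002197265625
side [[488.0, 0.0, 259.9], [0.0, 488.0, 192.6], [0.0, 0.0, 1.0]] [[0.934, -0.356, -0.01], [-0.22, -0.556, -0.802], [0.28, 0.751, -0.598]] [-469.  276. 1076.] 0.9960683186848959
25.0 0.1 [[-0.0, -0.96, -0.28, 69.5], [1.0, -0.0, -0.0, 0.03], [0.0, -0.28, 0.96, -142.83], [0.0, 0.0, 0.0, 1.0]]
```

View pics/top0.png

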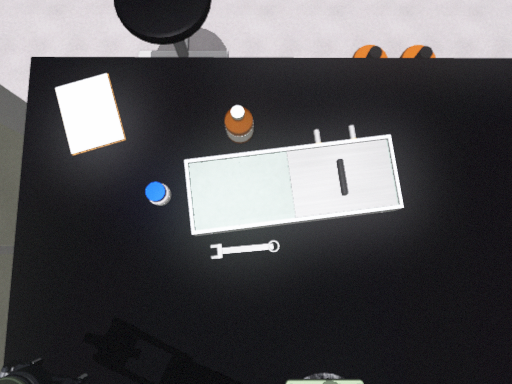

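View pics/side0.png

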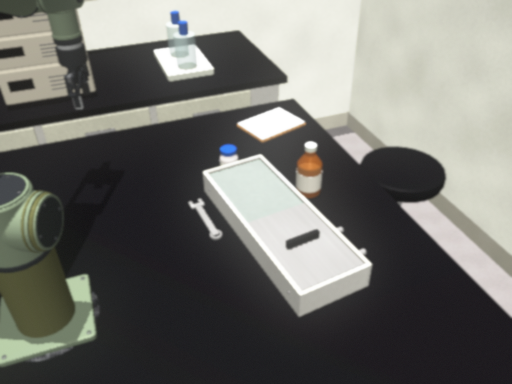

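The top view shows the box with corners near (185,160), (390,137), (402,208) and (192,234). The bar is at (342,177), the bottle at (239,125), the jar at (158,194) and the spanner at (245,248). The side view agrees, with the bar at (303,239). Next I measure the box and the bar.

```bash
cat > h.py <<'E'
import numpy as np, cv2
from plant import ctrl, sensors, optics
def cam(n, st=None):
    c=optics.camera_params(n); K=c["mtx"]
    if n!="wrist": return K,c["R"],np.array(c["t"]).reshape(3)
    T=np.eye(4); T[:3,:3]=st["eef_rot"]; T[:3,3]=st["eef_pos"]
    W=np.linalg.inv(T@c["T_tool_cam"]); return K,W[:3,:3],W[:3,3]
def ray(C,uv):
    K,R,t=C; return -R.T@t, R.T@np.linalg.inv(K)@np.array([uv[0],uv[1],1.])
def plane(C,uv,z):
    o,d=ray(C,uv); return o+d*(z-o[2])/d[2]
def tri(C1,u1,C2,u2):
    o1,d1=ray(C1,u1); o2,d2=ray(C2,u2)
    s=np.linalg.lstsq(np.c_[d1,-d2],o2-o1,rcond=None)[0]
    a,b=o1+s[0]*d1,o2+s[1]*d2; return (a+b)/2, np.linalg.norm(a-b)
def proj(C,X):
    p=C[0]@(C[1]@np.asarray(X)+C[2]); return p[:2]/p[2]
def depthpt(C,uv,z):
    K,R,t=C; return R.T@(np.linalg.inv(K)@np.array([uv[0],uv[1],1.])*z-t)
E
python3 - <<'E'
from h import *
r={}
for n,seed in (("top",(342,177)),("side",(303,239))):
    z=np.load(n+"0.npz"); p,d=z["p"],z["d"]; C=cam(n)
    # box: bright region connected, seeds left deck
    g=p.min(2); m=(g>110).astype(np.uint8)
    k,l,s,c=cv2.connectedComponentsWithStats(m)
    i=l[seed[1]+14,seed[0]] ; mm=(l==i).astype(np.uint8); print(n,s[i])
    mm=cv2.morphologyEx(mm,cv2.MORPH_OPEN,np.ones((9,9)))
    ct=max(cv2.findContours(mm,0,2)[0],key=cv2.contourArea); hull=cv2.convexHull(ct)
    b=cv2.approxPolyDP(hull,6,True).reshape(-1,2); 
    for q in b: print(q,plane(C,q,70).round(0))
    x,y=seed; w=np.zeros_like(m); w[y-25:y+25,x-25:x+25]=g[y-25:y+25,x-25:x+25]<90
    k,l,s,c=cv2.connectedComponentsWithStats(w); i=l[y,x]; print("bar",c[i],s[i],plane(C,c[i],85).round(1),depthpt(C,c[i],d[y,x]).round(1)); r[n]=c[i]
    ct=cv2.findContours((l==i).astype(np.uint8),0,2)[0][0]; print(cv2.minAreaRect(ct))
print(tri(cam("top"),r["top"],cam("side"),r["side"]))
E
```

```text
top [     0      0    512    384 148654]
[ 0 88] [827. 833.  70.]
[114   0] [1077.  552.   70.]
[210   0] [1078.  294.   70.]
[511  58] [ 915. -503.   70.]
[511 383] [ 104. -428.   70.]
[  0 383] [105. 763.  70.]
bar [255.43184086 191.51272575] [     0      0    512    384 196452] [554.5 170.8  85. ] [555.1 170.9  81.7]
((255.5, 191.5), (383.0, 511.0), 90.0)
side [  202   154   171   162 14096]
[204 170] [456. 332.  70.]
[220 156] [521. 387.  70.]
[263 155] [644. 344.  70.]
[320 176] [754. 181.  70.]
[370 261] [ 708. -165.   70.]
[368 284] [ 667. -224.   70.]
[297 313] [ 492. -240.   70.]
[205 191] [431. 232.  70.]
bar [302.03448276 238.94396552] [287 231  31  17 232] [587.7 -55.3  85. ] [589.7 -51.5  81.1]
((302.1546630859375, 238.9020538330078), (7.107784748077393, 33.38505172729492), 68.96248626708984)
(array([ 637.04574388,  154.83551554, -117.90218364]), np.float64(104.6141209369007))
```

Run:
```python
from h import *
P={}
for n in ("top","side"):
    z=np.load(n+"0.npz"); p,d=z["p"].astype(int),z["d"]; K,R,t=cam(n)
    v,u=np.mgrid[:384,:512]
    X=((np.linalg.inv(K)@np.stack([u.ravel(),v.ravel(),np.ones(u.size)]))*d.ravel()-t[:,None]).T@R
    X=X.reshape(384,512,3); g=p.min(2)
    inb=(X[...,0]>380)&(X[...,0]<780)&(X[...,1]<420)&(X[...,1]>-320)&(d>0)
    m=(inb&(X[...,2]>50)&(X[...,2]<85)&(g>90)).astype(np.uint8)
    k,l,s,c=cv2.connectedComponentsWithStats(cv2.morphologyEx(m,cv2.MORPH_OPEN,np.ones((3,3)))); i=1+s[1:,4].argmax()
    Q=X[l==i]; print(n,"deck/top z pct",np.percentile(Q[:,2],[5,50,95]).round(1))
    rc=cv2.minAreaRect(Q[:,:2].astype(np.float32)); print(rc, cv2.boxPoints(rc).round(0).tolist())
    hull=cv2.convexHull(np.argwhere(l==i)[:,::-1].astype(np.int32)); filled=np.zeros_like(m); cv2.fillConvexPoly(filled,hull,1)
    filled=cv2.erode(filled,np.ones((9,9)))
    bm=((g<90)&(filled>0)).astype(np.uint8); k,l2,s,c=cv2.connectedComponentsWithStats(bm); j=1+s[1:,4].argmax()
    print("bar",c[j],s[j],plane((K,R,t),c[j],87).round(1),np.median(X[l2==j],0).round(1)); P[n]=c[j]
    # other things
    for nm,mk in (("jar",(p[...,2]-p[...,0]>70)),("bottle",(p[...,0]-p[...,2]>50)),("spanner",(g>110)&(X[...,2]<25))):
        mk=(mk&inb).astype(np.uint8); k,l3,s,c=cv2.connectedComponentsWithStats(mk)
        for j in range(1,k):
            if s[j,4]>60: Y=X[l3==j]; print(nm,s[j,4],np.percentile(Y,[2,50,98],axis=0).round(0).tolist())
print(tri(cam("top"),P["top"],cam("side"),P["side"]))
```

```text
top deck/top z pct [58.  63.6 71. ]
((578.0824584960938, 76.35064697265625), (191.455322265625, 531.2396850585938), 7.2289252281188965) [[450.0, 328.0], [517.0, -199.0], [706.0, -175.0], [640.0, 352.0]]
bar [341.33333333 175.47435897] [337 159  10  36 156] [594.8 -41.8  87. ] [596.  -41.9  85.9]
jar 145 [[535.0, 399.0, 67.0], [558.0, 411.0, 70.0], [579.0, 420.0, 75.0]]
bottle 467 [[700.0, 182.0, 93.0], [719.0, 211.0, 112.0], [757.0, 247.0, 137.0]]
spanner 91 [[709.0, -172.0, -3.0], [722.0, -87.0, 20.0], [751.0, -74.0, 25.0]]
spanner 85 [[695.0, -37.0, -2.0], [707.0, 10.0, 18.0], [741.0, 60.0, 25.0]]
spanner 558 [[396.0, 112.0, -2.0], [419.0, 204.0, 7.0], [437.0, 283.0, 12.0]]
side deck/top z pct [57.5 64.1 70.5]
((576.3732299804688, 78.09870910644531), (193.74758911132812, 538.0917358398438), 7.4101243019104) [[446.0, 332.0], [515.0, -201.0], [707.0, -176.0], [638.0, 357.0]]
bar [302.03448276 238.94396552] [287 231  31  17 232] [586.7 -57.3  87. ] [589.4 -51.5  81.9]
jar 86 [[534.0, 396.0, 60.0], [553.0, 406.0, 69.0], [576.0, 419.0, 73.0]]
bottle 462 [[698.0, 177.0, 80.0], [723.0, 194.0, 107.0], [759.0, 222.0, 139.0]]
spanner 308 [[687.0, -110.0, -3.0], [726.0, 62.0, 1.0], [757.0, 399.0, 25.0]]
spanner 1116 [[454.0, -196.0, -0.0], [514.0, -172.0, 13.0], [699.0, 295.0, 25.0]]
spanner 404 [[392.0, 112.0, -2.0], [418.0, 196.0, 6.0], [438.0, 285.0, 10.0]]
(array([595.60264406, -43.88060969,  73.42243424]), np.float64(3.84714878561495))
```

Box centre is about (578, 76.5), size 191×531, yaw 0.126 rad. The bar sits at box y ≈ -120 with its top at about z 86. All of these match the text. I'll go behind the bar with the jaws shut.

```bash
cat >> h.py <<'E'
BC=np.array([578.,76.5]); YAW=0.126
def Rz(a): return np.array([[np.cos(a),-np.sin(a),0],[np.sin(a),np.cos(a),0],[0,0,1]])
def bw(x,y,z): v=Rz(YAW)@np.array([x,y,0]); return np.array([BC[0]+v[0],BC[1]+v[1],z])
def wb(X): return Rz(-YAW)@(np.asarray(X)-np.array([BC[0],BC[1],0]))
def down(a): # tool x along box-frame heading a
    return Rz(YAW+a)@np.diag([1.,-1,-1])
E
python3 - <<'E'
from h import *
s=sensors.read_state(); print(np.round(s["eef_rot"],2).tolist())
for a in (0,np.pi/2,-np.pi/2,np.pi):
    print(a,[None if (q:=ctrl.solve_ik(bw(x,y,95),down(a))) is None else np.round(q,2).tolist() for x,y in ((0,-157),(0,106),(-30,-140))])
ctrl.gripper_to(0,force=40); print(sensors.read_state()["grip_width"],ctrl.tcp_to_tips)
ctrl.move_ptp(bw(1.5,-160,190),down(0))
s=sensors.read_state(); p,d=optics.grab_frame("wrist"); cv2.imwrite("pics/w1.png",p[:,:,::-1]); np.savez("w1.npz",p=p,d=d)
C=cam("wrist",s); print(s["t"],s["force"],"bar predicted px",proj(C,bw(2,-120,87)))
E
```

```text
[[-0.95, 0.3, -0.0], [0.3, 0.95, -0.0], [0.0, -0.0, -1.0]]
0 [[-0.28, 0.4, 1.59, -0.0, 1.15, 1.17], [0.17, 0.39, 1.61, -0.0, 1.14, 1.61], [-0.27, 0.34, 1.67, -0.0, 1.13, 1.18]]
1.5707963267948966 [[-0.28, 0.4, 1.59, -0.0, 1.15, -0.4], [0.17, 0.39, 1.61, -0.0, 1.14, 0.04], [-0.27, 0.34, 1.67, -0.0, 1.13, -0.39]]
-1.5707963267948966 [[-0.28, 0.4, 1.59, -0.0, 1.15, 2.74], None, [-0.27, 0.34, 1.67, -0.0, 1.13, 2.75]]
3.141592653589793 [[-0.28, 0.4, 1.59, -0.0, 1.15, -1.97], [0.17, 0.39, 1.61, -0.0, 1.14, -1.53], [-0.27, 0.34, 1.67, -0.0, 1.13, -1.97]]
0.010664284552853322 25.0
3.5583 [-0.42714258  0.57773371 -0.21050621] bar predicted px [216.78909565 190.05929657]
```

View pics/w1.png

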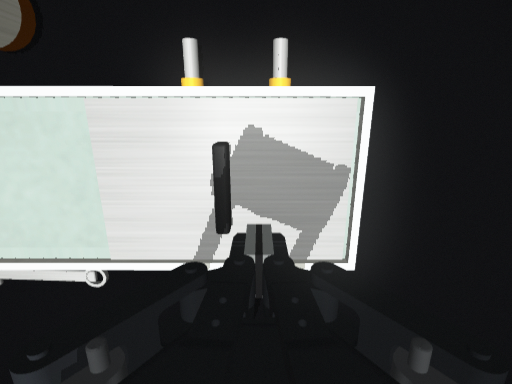

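The wrist view shows the bar at (222,188), within 3 mm of the prediction, and the shut fingers at (260,235) to the right of it. I'll lower guarded and push.

Run:
```python
from h import *
ctrl.move_l(bw(1.5,-160,105),vel=150)
print("touch",ctrl.move_l(bw(1.5,-160,96),vel=30,threshold=6))
z=sensors.read_state()["eef_pos"][2]; print(z)
print("stop1",ctrl.move_l(bw(1.5,90,z),vel=90,threshold=30)); s=sensors.read_state(); print(wb(s["eef_pos"]).round(1),s["force"].round(1))
print("stop2",ctrl.move_l(bw(1.5,128,z),vel=25,threshold=15)); s=sensors.read_state(); print(wb(s["eef_pos"]).round(1),s["force"].round(1),s["t"])
p,d=optics.grab_frame("top"); cv2.imwrite("pics/top1.png",p[:,:,::-1])
```

```text
touch False
95.94600494189395
stop1 False
[ 1.5 89.8 96. ] [0.2 0.2 0.6]
stop2 False
[  1.5 127.8  96. ] [-0.3  0.4 -0.7] 9.3667
```

View pics/top1.png

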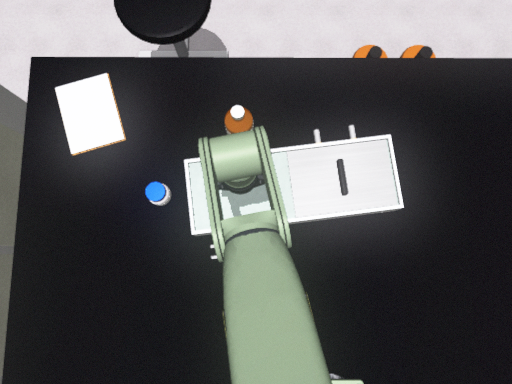

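The cover did not move and no force was felt, so the fingers passed above the bar. I'll check the fingertip height and the bar and plate heights from the wrist depth.

Run:
```python
from h import *
z=np.load("w1.npz"); p,d=z["p"],z["d"]
pos=bw(1.5,-160,190); C=cam("wrist",{"eef_rot":down(0),"eef_pos":pos})
for nm,uv in (("bar",(222,170)),("bar",(222,210)),("plate",(150,150)),("plate",(190,200)),("rim",(300,92)),("deck",(50,180)),("bench",(440,150)),("bench",(450,200)),("tipL",(252,240)),("tipR",(266,240)),("tip",(252,230)),("t",(252,250))):
    X=depthpt(C,uv,d[uv[1],uv[0]]); print(nm,uv,d[uv[1],uv[0]].round(0),wb(X).round(1))
for t in (0,6,12,19,25,38): print(t,proj(C,pos+np.array([0,0,-t])).round(0))
zt=np.load("top0.npz"); Ct=cam("top")
for uv in ((341,170),(342,177),(343,184),(320,180),(365,190)): print(uv,wb(depthpt(Ct,uv,zt["d"][uv[1],uv[0]])).round(1))
print(sensors.read_state()["grip_width"])
```

```text
bar (222, 170) 251.0 [  21.1 -126.6   86.9]
bar (222, 210) 262.0 [ -18.5 -125.    86.1]
plate (150, 150) 268.0 [ 36.6 -53.1  64.3]
plate (190, 200) 283.0 [-15.7 -88.8  63.6]
rim (300, 92) 248.0 [  90.2 -198.4   70.1]
deck (50, 180) 281.0 [ 4.9 56.  59.8]
bench (440, 150) 332.0 [ 2.780e+01 -3.829e+02  1.000e-01]
bench (450, 200) 350.0 [-3.670e+01 -4.077e+02  2.000e-01]
tipL (252, 240) 132.0 [  13.1 -157.2  213.2]
tipR (266, 240) 131.0 [  13.3 -164.   213.7]
tip (252, 230) 142.0 [  13.5 -157.   202.6]
t (252, 250) 122.0 [  13.3 -157.5  223.5]
0 [258. 240.]
6 [258. 235.]
12 [258. 231.]
19 [258. 227.]
25 [258. 223.]
38 [258. 216.]
(341, 170) [  15.2 -120.3   89.2]
(342, 177) [  -2.5 -120.1   88.8]
(343, 184) [ -19.8 -120.3   86.5]
(320, 180) [  0.5 -68.8  66.3]
(365, 190) [ -39.  -176.8   68. ]
0.2605016902401484
```

Run:
```python
from h import *
s=sensors.read_state(); p,d=optics.grab_frame("wrist"); C=cam("wrist",s); T=s["eef_rot"]; 
for c in (252,264):
  for r in range(206,262,6):
    X=depthpt(C,(c,r),d[r,c]); print(c,r,p[r,c],(T.T@(X-s["eef_pos"])).round(1))
cv2.imwrite("pics/w2.png",p[100:300,150:370,::-1])
```

```text
252 206 [85 96 91] [ 8.1 -4.2 36. ]
252 212 [85 96 92] [ 3.4 -4.2 36.6]
252 218 [87 96 91] [-0.8 -4.2 35.9]
252 224 [64 69 66] [12.1 -3.2 -4.9]
252 230 [53 55 54] [ 12.4  -3.  -13.4]
252 236 [53 56 54] [ 12.5  -2.8 -20.6]
252 242 [51 53 53] [ 12.1  -2.7 -26.2]
252 248 [52 56 54] [ 12.   -2.6 -31.9]
252 254 [70 73 72] [ 12.1  -2.4 -37.6]
252 260 [ 8 10 12] [ 12.6  -2.3 -43.4]
264 206 [89 99 93] [ 8.4  4.2 35.1]
264 212 [87 97 90] [ 3.6  4.3 36.1]
264 218 [85 95 90] [-0.9  4.3 36.2]
264 224 [62 67 65] [11.6  3.4 -3.8]
264 230 [52 56 54] [ 11.7   3.3 -11.9]
264 236 [53 55 54] [ 12.5   3.1 -20.7]
264 242 [53 55 54] [ 12.4   3.  -26.8]
264 248 [53 55 54] [ 12.2   2.9 -32.3]
264 254 [69 71 72] [ 12.5   2.8 -38.3]
264 260 [25 27 27] [ 13.7   2.6 -45.1]
```

The depth shows fingertips at about tool z 0, not +25. I'll confirm with a light guarded touch on the empty deck.

Run:
```python
from h import *
s=sensors.read_state(); x,y,_=wb(s["eef_pos"])
print(ctrl.move_l(bw(x,y,70),vel=60,threshold=4),sensors.read_state()["eef_pos"][2])
print(ctrl.move_l(bw(x,y,50),vel=15,threshold=4)); s=sensors.read_state(); print(s["eef_pos"][2],s["force"].round(1),s["t"])
ctrl.move_l(bw(x,y,105),vel=150); print(sensors.read_state()["t"])
```

```text
False 69.45926252514685
True
59.91662725473719 [-0.5  0.7  4.2] 10.8167
11.275
```

Contact came at TCP z 59.9 on the 60 mm deck, so the tips are at the TCP. I'll redo the push at TCP z 73.

Run:
```python
from h import *
ctrl.move_l(bw(1.5,-165,105),vel=200)
print("touch",ctrl.move_l(bw(1.5,-165,73),vel=60,threshold=5)); z=73
print("contact",ctrl.move_l(bw(1.5,-115,z),vel=40,threshold=2)); s=sensors.read_state(); print(wb(s["eef_pos"]).round(1),s["force"].round(1))
print("stop1",ctrl.move_l(bw(1.5,90,z),vel=90,threshold=30)); s=sensors.read_state(); print(wb(s["eef_pos"]).round(1),s["force"].round(1))
print("stop2",ctrl.move_l(bw(1.5,130,z),vel=25,threshold=15)); s=sensors.read_state(); print(wb(s["eef_pos"]).round(1),s["force"].round(1),s["t"])
```

```text
touch False
contact True
[   1.  -140.3   72.5] [ 0.6 -1.1 -0.1]
stop1 False
[ 1.5 89.9 73.1] [-0.7 -1.5 -0. ]
stop2 True
[  1.4 108.2  72.9] [ 1.  -2.1  1.8] 17.9417
```

Run:
```python
from h import *
ctrl.move_l(bw(1.5,100,73),vel=60)
ctrl.move_l(bw(1.5,98,110),vel=150)
ctrl.move_ptp(bw(-60,-135,200),down(0))
s=sensors.read_state(); p,d=optics.grab_frame("wrist"); cv2.imwrite("pics/w3.png",p[:,:,::-1]); np.savez("w3.npz",p=p,d=d,pos=s["eef_pos"],rot=s["eef_rot"])
p,d=optics.grab_frame("top"); cv2.imwrite("pics/top2.png",p[90:270,100:440,::-1]); np.savez("top2.npz",p=p,d=d)
print(sensors.read_state()["t"])
```

```text
19.725
```

View pics/w3.png

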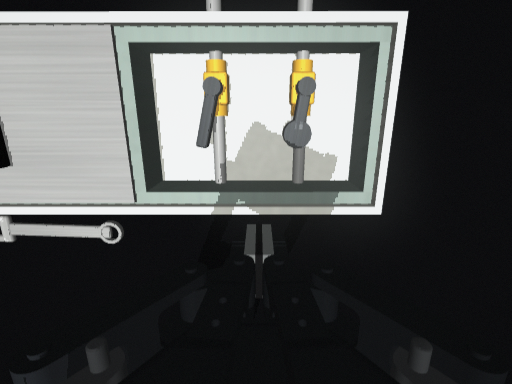

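The cover is at the left and both valves are revealed. The disc-ended handle is the right valve: pivot (306,86), disc centre (297,133). The plain handle is the left one: pivot (212,86), end (204,144). Now I cast these to z = 52 and compare with the depth.

Run:
```python
from h import *
w=np.load("w3.npz"); C=cam("wrist",{"eef_rot":w["rot"],"eef_pos":w["pos"]})
for nm,uv in (("mpiv",(306,86)),("disc",(297,133)),("ppiv",(212,86)),("pend",(204,144)),("bar",(0,145)),("rimBR",(380,211)),("rimTR",(404,15)),("coverR-edge",(120,80)),("cover",(60,100))):
    u,v=uv; print(nm,wb(plane(C,uv,52)).round(1),wb(depthpt(C,uv,w["d"][v,u])).round(1))
g=w["p"].max(2); m=np.zeros_like(g); m[112:152,275:320]=g[112:152,275:320]<95
c=cv2.moments(m); print("blob",c["m10"]/c["m00"],c["m01"]/c["m00"])
t=np.load("top2.npz"); Ct=cam("top"); pb=[proj(Ct,bw(0,128,87))]; print(pb)
```

```text
mpiv [  35.6 -181.7   52. ] [  35.4 -181.3   54.7]
disc [ -10.6 -174.5   52. ] [ -10.6 -174.6   51.7]
ppiv [ 35.6 -87.6  52. ] [ 35.4 -87.9  53.9]
pend [-22.1 -76.3  52. ] [-22.2 -76.1  50.7]
bar [-23.2 140.7  52. ] [-20.7 121.2  72.5]
rimBR [ -97.7 -272.4   52. ] [ -90.7 -263.6   70.6]
rimTR [  97.9 -270.4   52. ] [  92.3 -261.6   70.8]
coverR-edge [41.2  3.8 52. ] [40.4  0.2 59.5]
cover [22.3 67.5 52. ] [21.8 59.  64.2]
blob 291.8264462809917 133.60330578512398
[array([242.16830421, 188.39180776])]
```

View pics/top2.png

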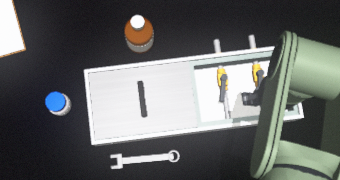

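The pivots match (35, -182) and (35, -87) to under 1 mm, and the cover bar is exactly where y = +128 predicts. The handle is at about 0.155 rad. Now I swing the disc.

```bash
cat > swing.py <<'E'
from h import *
def pose(th,off,z,r=48):
    h=np.array([-np.cos(th),np.sin(th)]); t=np.array([np.sin(th),np.cos(th)])
    x,y=np.array([35.3,-181.8])+r*h-off*t
    return bw(x,y,z),down(np.pi/2-th)
E
python3 - <<'E'
from swing import *
P,R=pose(.155,40,110); ctrl.move_ptp(P,R)
if ctrl.move_l(pose(.155,40,42)[0],vel=80,threshold=5): raise SystemExit("touched %s"%sensors.read_state())
print(ctrl.move_l(*pose(.155,27,42)[:1],vel=40,threshold=8))
for th in list(np.arange(.3,1.45,.18))+[1.48,1.57,1.66]:
    P,R=pose(th,26,42); hit=ctrl.move_l(P,R,vel=45 if th<1.45 else 20,threshold=12 if th<1.45 else 9)
    s=sensors.read_state(); print(round(th,2),hit,wb(s["eef_pos"]).round(1),s["force"].round(1))
    if hit: break
print(s["t"])
E
```

```text
False
0.3 False [ -18.2 -192.6   42.1] [ 1.  -0.2  0.3]
0.48 False [ -19.2 -182.8   42.1] [-0.1 -1.2  0.4]
0.66 False [ -18.5 -172.9   42. ] [ 0.3 -0.8  0.6]
0.84 False [ -16.1 -163.4   41.9] [ 0.2 -1.   1. ]
1.02 False [ -11.9 -154.5   41.9] [-0.7  0.1  0.8]
1.2 False [  -6.3 -146.5   41.9] [0.7 0.8 0.8]
1.38 False [   0.6 -139.6   41.9] [-0.2 -0.6 -0.8]
1.48 False [   4.6 -136.5   41.9] [-1.7 -1.5  0.2]
1.57 False [   8.9 -133.9   41.8] [-3.2 -1.5  0.3]
1.66 True [   8.6 -132.9   41. ] [0.2 0.1 0.1]
26.15
```

Run:
```python
from swing import *
ctrl.move_l(pose(1.571,40,42)[0],vel=60)
ctrl.move_l(pose(1.571,42,115)[0],vel=150)
ctrl.move_ptp(bw(-60,-135,200),down(0))
s=sensors.read_state(); p,d=optics.grab_frame("wrist"); cv2.imwrite("pics/w4.png",p[:,:,::-1])
np.savez("w4.npz",p=p,d=d,pos=s["eef_pos"],rot=s["eef_rot"]); print(s["t"])
```

```text
27.6167
```

View pics/w4.png

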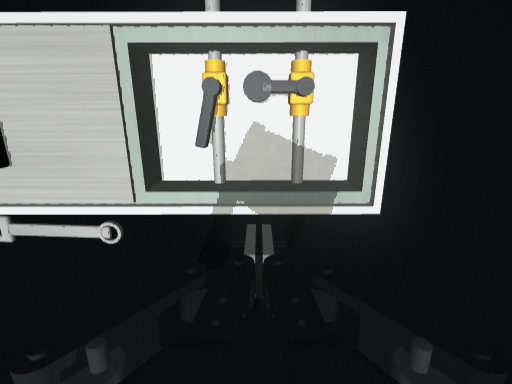

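The disc is now at (257,86), level with its pivot (305,86). The plain handle's end is still at (203,145), and the cover is still open. I'll check the angle, and press once more if it falls short.

Run:
```python
from h import *
w=np.load("w4.npz"); C=cam("wrist",{"eef_rot":w["rot"],"eef_pos":w["pos"]})
w3=np.load("w3.npz"); C3=cam("wrist",{"eef_rot":w3["rot"],"eef_pos":w3["pos"]})
def dark(w,C):
    # handle pixels: dark, height 46..56
    p=w["p"].max(2); v,u=np.mgrid[60:155,190:325]; v,u=v.ravel(),u.ravel()
    X=np.array([wb(depthpt(C,(a,b),w["d"][b,a])) for a,b in zip(u,v)])
    k=(p[v,u]<110)&(X[:,2]>46)&(X[:,2]<56); return X[k]
X=dark(w,C); M=X[(X[:,1]<-105)]; far=M[M[:,1]>M[:,1].max()-29.]; print("disc",far.mean(0).round(1),M.max(0).round(1))
c=(far.max(0)+far.min(0))/2; piv=np.array([35.3,-181.8]); print("angle",np.arctan2(c[1]-piv[1],piv[0]-c[0]), c)
b=M[(M[:,1]>-168)&(M[:,1]<-152)]; f=np.polyfit(b[:,1],b[:,0],1); print("bar line slope",f)
for a,Cc in ((w3,C3),(w,C)):
    Y=dark(a,Cc); Y=Y[(Y[:,1]>-105)&(Y[:,0]<20)]; f=np.polyfit(Y[:,0],Y[:,1],1); print("plain angle",np.arctan(-f[0]))
```

```text
disc [  28.6 -138.8   51.3] [  45.9 -119.7   55.7]
angle 1.5454539828417682 [  34.08565135 -133.89248703   50.39684476]
bar line slope [-0.17590903  6.55727607]
plain angle 0.2241413936731182
plain angle 0.22295825506513656
```

It reads about 1.545 ± 0.04. One more firm press straight at the stop is cheap and settles it.

Run:
```python
from swing import *
P,R=pose(1.571,42,115); ctrl.move_ptp(P,R)
assert not ctrl.move_l(pose(1.571,42,42)[0],vel=90,threshold=5)
ctrl.move_l(pose(1.571,30,42)[0],vel=50,threshold=8)
for off in (27,26,25.5,25,24.5,24,23,22):
    hit=ctrl.move_l(pose(1.571,off,42)[0],vel=10,threshold=18); s=sensors.read_state(); print(off,hit,wb(s["eef_pos"]).round(1),s["force"].round(1))
    if hit or abs(s["force"][0])>12: break
ctrl.move_l(pose(1.571,42,42)[0],vel=60)
ctrl.move_l(pose(1.571,42,115)[0],vel=150)
ctrl.move_ptp(bw(-60,-135,200),down(0))
s=sensors.read_state(); p,d=optics.grab_frame("wrist"); cv2.imwrite("pics/w5.png",p[30:220,:,::-1]); p,d=optics.grab_frame("top");cv2.imwrite("pics/top3.png",p[90:270,100:440,::-1]); print(s["t"],s["force"].round(1))
a=cv2.imread("pics/w5.png");b=cv2.imread("pics/top3.png"); o=np.zeros((370,512,3),np.uint8);o[:190]=a;o[190:,:340]=b;cv2.imwrite("pics/fin.png",o)
```

```text
27 False [   8.3 -133.8   42. ] [-0.5  0.  -0.1]
26 False [   8.8 -133.7   41.8] [-1.9  0.3  0.4]
25.5 False [   8.9 -133.7   41.8] [-4.  -0.7  2.4]
25 False [   9.  -133.7   41.7] [-6.4 -0.4  3. ]
24.5 False [   9.  -133.7   41.7] [-6.7 -1.3  3.9]
24 False [   9.1 -133.7   41.7] [-8.  -1.9  4.5]
23 False [   9.2 -133.7   41.6] [-10.6  -1.5   6.9]
22 False [   9.3 -133.6   41.6] [-12.3  -2.8   9.4]
33.3 [ 0.5 -0.4  0.3]
```

View pics/fin.png

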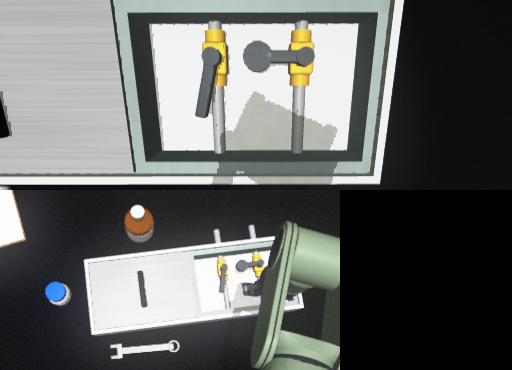

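The force climbed to 12 N with no further motion, so the handle is on its stop. The picture shows the disc at (257,57) level with its pivot, the cover open, and the bottle, jar and spanner where they were. The arm is clear, so I hand in.

```bash
python3 -c "
from plant import ctrl
ctrl.finish_job()"
```

```text
the job is handed in; nothing more can be done
```

The cover is pushed left against its end, the disc-ended handle is shut against its stop, and I handed the job in at about 33 s.

- **Cover:** The push ended on the force stop, and the bar then sat where y = +128 mm predicts in the top view.
- **Disc-ended handle:** It was the right-hand valve, starting at about 0.155 rad. After the swing its angle measured 1.545 ± 0.04 rad from the picture. A second press built up to 12 N with almost no movement, so it is on its stop.
- **Straight handle and loose items:** The straight handle read 0.224 rad before and 0.223 rad after the swing. In the last picture it, the bottle, the jar and the spanner look where they were.

**Disagreements:**
- `ctrl.tcp_to_tips` gives 25 mm, but the shut fingertips are level with the TCP. The first cover push therefore passed over the bar without touching it. I found this by wrist depth and a light 4 N touch on the empty deck, then redid the push lower.
- A line fit of the shut handle's bar from depth gave an implausible slope, so I ignored it in favour of the disc position and the force check.

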